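# Index a rubber test puck under the hardness tester and start the reading

### The arm

A 6-joint arm with a two-finger parallel gripper is mounted at the origin on the work surface. World frame = base frame: x ahead of the robot, y to its left, z up, the work surface at z = 0. Lengths are in m, angles in degrees, forces in N, time in s.
With the tool pointing down it reaches from about 0.25 to 0.725 m from the base axis. Payload 9.7 kg.
Tool frame: the origin (TCP) lies at the very end of the fingers, on their centre line; the grasp point (between the pads) lies 19 mm behind it; y points along the fingers, x is the direction in which the jaws open and shut, and the axes are right-handed (so a half turn about y gives the same grasp; the last joint's range is limited). The gripper opens to 85 mm and grips with 20 to 120 N. Pads are 22 mm wide; open, the fingers measure 114 mm over their backs; the gripper's body (76 mm by 85 mm) begins 54 mm behind the grasp point. The pads swing forward as they close: fully open they stand 13 mm farther back than shut.
Start: joints at [-75.115, 4.979, 10.078, 95.1, 0, 90], TCP at [0.141, -0.532, 0.195] pointing down, gripper open.
Joint ranges: [-179.16, 179.16], [-48.56, 103.87], [-65.8, 70.77], [-126.05, 130.52], [-82.76, 87.17], [-180, 180]. Speed limits (degrees/s): [127.2, 127.2, 147.25, 180, 180, 180].

### API

Orientations are given as [roll, pitch, yaw] about the fixed x, y, z axes, in that order (R = Rz(yaw) Ry(pitch) Rx(roll)).
In Python, from workcell import bot gives the robot as it stands.
- The arm moves only by the shell command python3 -m jog 'ROWS' [FORCE]. ROWS is JSON, a list of rows, each a list of 7 numbers: the closure, from 0 (fully open) to 1 (shut), then the shift along the world's x, y, z in units of 25 mm (1.0 is 25 mm), then the turn, a rotation vector about the world's x, y, z in units of 5 degrees (1.0 is 5 degrees). A call has 1 to 5 rows; each row is the pose to reach, as a shift and turn from the pose commanded when the call began; what a row does not reach only later rows make up. A row lasts 1/10 s, in which the tool goes at most 50 mm and 8.59 degrees, less where a joint would pass 70% of its speed; a pose out of reach is approached as far as the arm can. A call with a gripper value outside its range is refused whole. The fingers move at their own pace and stop on an object; FORCE is the grip in N (left out, the last holds). Time passes only in rows, so rows that repeat a pose let the fingers close. It gives the time, the measured TCP pose, the force and the opening at its end, in the units of the state.
- bot.get_obs(): the state, without advancing time (a new reading comes with each control period).
- bot.camera(name): name is "side" or "top" or "wrist"; returns (picture, depth): 384x512x3 uint8, red, green, blue; 384x512 float32, m along the optical axis (not along the pixel's ray), 0 where there is no reading.
- bot.camera_model(name): a dict with "fx", "fy", "cx", "cy" (pixels), "rvec" (rotation vector, rad) and "tvec" (3), from world to camera coordinates, as OpenCV has them; the wrist camera has in their place "tool_from_camera" (4x4, takes a point from camera to tool coordinates, whose origin is the TCP and whose axes are the tool frame's). Camera axes: x right, y down, z forward; pixel columns grow to the right and rows downward; lengths in m; the calibration is good to about 2 mm. A picture is of the moment at which its call begins: read the wrist's pose just before it. camera_model takes no time and is no camera call.
- bot.job_done(): hands the job in, once; it reports no verdict.
Trained networks look in the newest picture that a camera, given by its name, has taken for a name from the list of things; names that differ only in an ending like _2 or _b are one class to them, and where a whole thing is asked for, a point or a joint stands for the part that bears it (a point fixed in the world has none). Each returns a list of dicts, best first, with "conf" (0 to 1); they miss things now and then, are a little off and sometimes report something else, mostly with a low value. They report only what shows in the picture. A call takes as long as a camera call. They do not tell look-alikes from the thing itself.
- bot.regions_of(camera, label): "pixels" (384x512 bool, what is visible of it) and "point" ([row, column] in pixels, amid what is visible of it).
The state is a dict: "time": time; "q": joint angles; "qd": joint speeds; "joint_efforts": joint torques, N m; "ee_pos": TCP position; "tcp_rot": TCP orientation; "wrist_force": force on the tool from outside, world axes, zero at the start; "torque": the same for the moment, N m; "opening": finger opening in m.
Only numpy, scipy, OpenCV 4.12 (cv2) and the standard library are available. Lean on these libraries where they do the work, as an engineer would, in place of code of your own. Each camera call takes 0.05 s, during which the arm holds its last target. There are 200 camera calls.

### The job

Turn the hardness tester's indexing turntable until it clicks home with the yellow puck right under the probe, then push the measuring head all the way down to its stop by the black knob on top. After that, on the sloping console, press the white zero key fully and let it come back, then press the green start key fully and let it come back. Do not press the red stop key, keep all pucks in their nests, and leave the beaker, stopwatch and screwdriver where they are.

Things in the scene. Friction and masses are not known exactly. Their poses are not given: they have to be found in the camera images.
- turntable_centre (a point): Centre of the upper face of the turntable, an aluminium disc 230 mm across, 42 mm above the bench. Turns with it. Four nests 75 mm out along its +x, +y, -x, -y. Between them, 45 degrees from these axes and 100 mm out, stand four black round posts, 12 mm across, rising 50 mm above the face: handles to pinch or push. A dark hub 6 mm high is in the middle.
- turntable (a joint): Turntable angle, rad, positive counter-clockwise from above, 0 at the start, stops at +-3.8. A sprung roller clicks into a detent every quarter turn (0, +-1.571, +-3.142), which puts a nest under the probe; it pulls in from about 3 degrees off. Leaving or entering a detent takes about 4 to 8 N at a post; in between it turns easily.
- tester: Tester's fixed grey base, 270 mm across, 22 mm high. Origin on the bench under the turntable's axis; x axis points to the probe (75 mm out) and the steel column (178 mm out, 28 mm thick, 272 mm high), on the side away from the robot. The nest under the probe is empty at the start; the pucks are in the other three in any order.
- probe_tip (a point): Centre of the underside of the probe's 20 mm steel foot, under the head. The foot is sprung, yielding up to 12 mm upwards at 1 to 5 N. With the head up it is about 40 mm above the pucks' tops; with the head at its stop it rests, sprung by 5 mm, on the puck.
- knob_top (a point): Centre of the flat top of the black round knob (40 mm across, 17 mm thick, on a short stem) on top of the ivory measuring head (125 mm deep, 88 mm wide, 85 mm high; its front face is 35 mm in front of the knob's axis). The knob is right above the probe's axis and its top is about 260 mm above the bench with the head up.
- head (a joint): How far the head has been pushed down its column, in m: 0 to 0.01 at the start, 0.045 at the lower stop. Stiff slide: it stays where it is left; pushing it down takes about 6 to 12 N at a moderate speed.
- puck_yellow: Yellow rubber test puck, 44 mm across, 25 mm tall, about 50 g; origin at the centre of its underside, z up. It stands loose in one of the turntable's four nests (three brass pins 6 mm tall around it, about 1.5 mm of play).
- puck_blue: Blue rubber test puck, 44 mm across, 25 mm tall, about 50 g; origin at the centre of its underside, z up. It stands loose in one of the turntable's four nests (three brass pins 6 mm tall around it, about 1.5 mm of play).
- puck_green: Green rubber test puck, 44 mm across, 25 mm tall, about 50 g; origin at the centre of its underside, z up. It stands loose in one of the turntable's four nests (three brass pins 6 mm tall around it, about 1.5 mm of play).
- zero_key_top (a point): Centre of the top of the white zero key, 28 mm across, standing 6 mm proud of a black 44 mm housing. z axis points out of the key along its line of travel, tilted 35 degrees from vertical towards the console's front (robot side); y axis along the row. Travel 6 mm, 5 N when fully down, springs back. Leftmost seen from the robot.
- start_key_top (a point): Centre of the top of the green start key, 28 mm across, standing 6 mm proud of a black 44 mm housing. z axis points out of the key along its line of travel, tilted 35 degrees from vertical towards the console's front (robot side); y axis along the row. Travel 6 mm, 5 N when fully down, springs back. Middle key.
- stop_key_top (a point): Centre of the top of the red stop key, 28 mm across, standing 6 mm proud of a black 44 mm housing. z axis points out of the key along its line of travel, tilted 35 degrees from vertical towards the console's front (robot side); y axis along the row. Travel 6 mm, 5 N when fully down, springs back. Rightmost; not to be pressed.
- zero_key (a joint): How far the white key is pressed, m, 0 to 0.006.
- start_key (a joint): How far the green key is pressed, m, 0 to 0.006.
- stop_key (a joint): How far the red key is pressed, m, 0 to 0.006.
- beaker: Bystander: open white plastic beaker, 72 mm across, 90 mm tall, origin under its centre.
- stopwatch: Bystander: flat black stopwatch, 58 mm across, 16 mm high, with a red crown; origin under its centre.
- screwdriver: Bystander: screwdriver with a red handle, 180 mm long, lying on the bench beyond the console; origin under its middle, x along it.
- console: Console, 190 mm wide, 200 mm high; origin under it, front faces its -x. Three keys 50 mm apart along y on a grey deck sloping 35 degrees. Its ivory display housing overhangs behind the keys: an upright front 12 mm behind (in plan) the middle of the keys' tops, from 37 to 122 mm above them, so an upright gripper does not fit: lean the tool along the key's axis.
Not all that is in view belongs to the job. Leave any purple look-alike of the console alone.

How it is judged (in metres and radians):
On the way, in this order (a step that is already met when the one before it is completed fails the run):
1. the yellow puck is under the probe, the turntable at rest, the head still up (horizontal distance between puck_yellow and probe_tip below 0.006 m and velocity of joint turntable between -0.05 and 0.05 rad/s and value of joint head below 0.02 m), for 0.2 s.
2. the head is down at its stop (horizontal distance between puck_yellow and probe_tip below 0.006 m and value of joint head above 0.042 m), for 0.2 s.
3. the white zero key is pressed (value of joint zero_key above 0.0045 m and value of joint head above 0.042 m), for 0.05 s.
4. the white zero key is released (value of joint zero_key below 0.0015 m), for 0.05 s.
5. the green start key is pressed (value of joint start_key above 0.0045 m and value of joint head above 0.042 m), for 0.05 s.
At the end, for the whole second after the job is handed in: Yellow puck centred under the probe within 6 mm, turntable at rest, head within 3 mm of its lower stop, all keys released (1.5 mm), all pucks upright in their nests (66 to 84 mm from the turntable's centre, 4 mm in height), beaker, stopwatch and screwdriver within 30 mm of their start (all of step 2 and velocity of joint turntable between -0.05 and 0.05 rad/s and value of joint each of zero_key, start_key, stop_key below 0.0015 m and horizontal distance between puck_yellow and turntable_centre between 0.066 and 0.084 m and horizontal distance between puck_blue and turntable_centre between 0.066 and 0.084 m and horizontal distance between puck_green and turntable_centre between 0.066 and 0.084 m and angle between each of puck_yellow, puck_blue, puck_green's own z axis and vertical below 0.1 rad and height (world z) of each of puck_yellow, puck_blue, puck_green below 0.046 m and distance of each of beaker, stopwatch, screwdriver from where it was at the start of the episode below 0.03 m); the robot touches nothing.
It fails at once if the head is pushed down by more than 25 mm while the yellow puck is not under the probe (12 mm) (value of joint head above 0.025 m and horizontal distance between puck_yellow and probe_tip above 0.012 m).
It fails at once if the start key is pressed before the head is down (value of joint start_key above 0.003 m and value of joint head below 0.038 m).
It fails at once if the red stop key is pressed, or the white and the green key together (value of joint stop_key above 0.003 m or value of joint each of zero_key, start_key above 0.003 m).
It fails at once if a puck leaves its nest (horizontal distance between any of puck_yellow, puck_blue, puck_green and turntable_centre above 0.09 m or height (world z) of any of puck_yellow, puck_blue, puck_green above 0.055 m).
It fails at once if the beaker, stopwatch or screwdriver is moved by more than 30 mm or the beaker is tipped (distance of any of beaker, stopwatch, screwdriver from where it was at the start of the episode above 0.03 m or angle between beaker's own z axis and vertical above 0.5 rad).
It also fails if it takes over 72 s, if anything falls off the work surface, if the arm or the gripper's body presses on something with over 40 N, if the wrist force passes 120 N, or if a joint passes its speed limit or range.

## Working session

There is one attempt and no reset: what is moved stays moved. The work goes in short steps, Python scripts to look and compute and a shell command to move; the robot and the scene stay as the last step left them, time stands still between calls to the robot, and variables do not carry over. Pictures are saved under pics/ and viewed, about 8 in all and at most 12, crops included, and the job is handed in when it is done.

```bash
mkdir -p pics; ls
cat > h.py <<'E'
import numpy as np, cv2
from workcell import bot
from scipy.spatial.transform import Rotation as R
def grab(n):
    p,d=bot.camera(n); return p,d,bot.camera_model(n)
def world(m,d,rc):
    rc=np.atleast_2d(rc).astype(int); z=d[rc[:,0],rc[:,1]]
    c=np.c_[(rc[:,1]-m['cx'])/m['fx']*z,(rc[:,0]-m['cy'])/m['fy']*z,z]
    Rm=cv2.Rodrigues(np.array(m['rvec'],float))[0]
    return (c-np.array(m['tvec']).ravel())@Rm, z
E
python3 - <<'E'
from h import *
print(bot.get_obs())
T=[]
for n in ("top","side"):
    p,d,m=grab(n); T.append(p); np.savez(n+'0.npz',p=p,d=d)
    print(n,m)
    for l in ["tester","turntable","knob_top","puck_yellow","puck_blue","puck_green","console","zero_key_top","start_key_top","stop_key_top","beaker","stopwatch","screwdriver"]:
        for r in bot.regions_of(n,l)[:2]:
            w,z=world(m,d,np.argwhere(r['pixels'])); w=w[z>0]
            if len(w): print(n,l,round(r['conf'],2),np.round(r['point']),len(w),np.round(np.median(w,0),3),np.round(np.percentile(w,[2,98],axis=0),3).tolist())
    cv2.imwrite(f'pics/{n}0.png',p[:,:,::-1])
E
```

```text
pics
{'time': 0.0, 'q': array([-7.51145788e+01,  5.01198654e+00,  1.00348314e+01,  9.50985013e+01,
        1.81733314e-03,  9.00011458e+01]), 'qd': array([-0.01039012, -0.07626497,  0.06144346,  0.00361589, -0.05860202,
        0.02979912]), 'joint_efforts': array([-7.45528978e-04, -5.20382380e+01,  4.64808726e+01,  1.61943136e-02,
       -1.62482429e-04, -1.76068227e-05]), 'ee_pos': array([ 0.14122939, -0.53128346,  0.19457796]), 'tcp_rot': array([-8.99981842e+01,  7.56564479e-02, -7.51157246e+01]), 'wrist_force': array([-0.00163658, -0.37873025, -0.12992522]), 'torque': array([-0.01414717,  0.03580121, -0.02501799]), 'opening': 0.08549949665797804}
top {'fx': 382.72841966964614, 'fy': 382.72841966964614, 'cx': 254.79466595077062, 'cy': 191.22760368129101, 'rvec': array([ 2.16171098, -2.20660655,  0.09467503]), 'tvec': array([0.04217852, 0.56525269, 1.15059895])}
top tester 0.87 [185. 220.] 6670 [0.587 0.131 0.043] [[0.439, 0.011, 0.018], [0.734, 0.248, 0.257]]
top turntable 0.68 [197. 222.] 3357 [0.541 0.124 0.042] [[0.45, 0.025, 0.038], [0.641, 0.235, 0.072]]
top turntable 0.4 [20
[... 2852 characters left out ...]
0.176  0.121] [[0.208, -0.335, 0.01], [0.368, -0.165, 0.205]]
side zero_key_top 0.57 [180. 306.] 43 [ 0.507 -0.206  0.084] [[0.497, -0.225, 0.071], [0.52, -0.197, 0.091]]
side start_key_top 0.71 [319. 228.] 879 [0.293 0.424 0.061] [[0.261, 0.39, 0.008], [0.328, 0.456, 0.093]]
side start_key_top 0.57 [181. 210.] 1432 [0.631 0.162 0.212] [[0.595, 0.078, 0.07], [0.746, 0.187, 0.259]]
side stop_key_top 0.31 [176. 315.] 38 [ 0.505 -0.255  0.084] [[0.494, -0.273, 0.076], [0.514, -0.245, 0.094]]
side beaker 0.96 [316. 226.] 865 [0.294 0.424 0.063] [[0.261, 0.39, 0.011], [0.328, 0.456, 0.093]]
side stopwatch 0.49 [230. 312.] 187 [ 0.381 -0.045  0.018] [[0.357, -0.076, 0.005], [0.408, -0.015, 0.024]]
```

Run:
```python
import cv2
a=cv2.imread('pics/top0.png')[90:320,90:430]; cv2.imwrite('pics/t1.png',cv2.resize(a,None,fx=2.35,fy=2.35,interpolation=2))
```

```text
(no output)
```

View pics/t1.png

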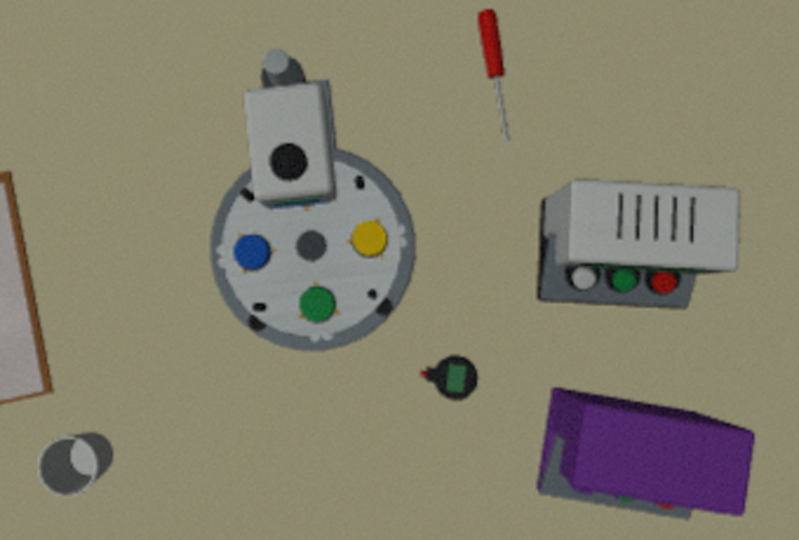

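View pics/side0.png

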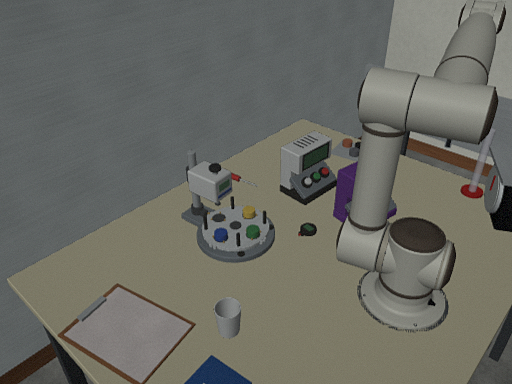

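Top view: the tester is at crop (312,245), with yellow on the right at (369,239), blue on the left, green at the front and the empty nest under the head. Yellow therefore needs +90° (CCW). I'll use the front-left post and sweep it along the robot's side. The real console is the grey one; its keys are at (582,277), (624,280) and (664,281). The purple one is the decoy.

```bash
python3 - <<'E'
from h import *
for n in("top","side"):
    f=np.load(n+'0.npz');p,d=f['p'],f['d'];m=bot.camera_model(n)
    rc=np.argwhere(d>0);w,z=world(m,d,rc);g=p[rc[:,0],rc[:,1]].astype(int)
    dark=g.max(1)<70
    for a in (50,140,230,320):
        c=np.array([.556,.129])+.1*np.array([np.cos(np.radians(a)),np.sin(np.radians(a))])
        s=dark&(w[:,2]>.06)&(w[:,2]<.11)&(np.linalg.norm(w[:,:2]-c,axis=1)<.025)
        print(n,a,c.round(3),s.sum(),w[s].mean(0).round(3) if s.any() else '',w[s].max(0).round(3) if s.any() else '')
    s=dark&(w[:,2]>.235)&(np.linalg.norm(w[:,:2]-[.631,.136],axis=1)<.04)
    print('knob',s.sum(),w[s].mean(0).round(4),np.percentile(w[s],[2,98],axis=0).round(3).tolist())
E
python3 -m jog '[[0,0,0,2,0,0,0],[0,0,0,4,0,0,0],[0,0.4,1.5,4,0,0,0],[0,1,3,4,0,0,-1],[0,1.8,4.6,4,0,0,-2]]'
```

```text
top 50 [0.62  0.206] 18 [0.62  0.205 0.085] [0.626 0.212 0.094]
top 140 [0.479 0.193] 12 [0.481 0.191 0.085] [0.484 0.196 0.093]
top 230 [0.492 0.052] 9 [0.493 0.052 0.091] [0.498 0.055 0.094]
top 320 [0.633 0.065] 14 [0.632 0.065 0.089] [0.637 0.07  0.096]
knob 189 [0.631  0.1355 0.2552] [[0.614, 0.119, 0.25], [0.648, 0.152, 0.259]]
side 50 [0.62  0.206] 33 [0.62  0.208 0.082] [0.628 0.216 0.099]
side 140 [0.479 0.193] 35 [0.479 0.195 0.08 ] [0.489 0.201 0.098]
side 230 [0.492 0.052] 28 [0.492 0.055 0.08 ] [0.498 0.061 0.097]
side 320 [0.633 0.065] 26 [0.632 0.068 0.079] [0.639 0.074 0.098]
knob 93 [0.6266 0.1416 0.2552] [[0.613, 0.126, 0.243], [0.643, 0.156, 0.261]]
time: 1.9
ee_pos: [0.1864, -0.416, 0.2954]
tcp_rot: [-90.0, -0.0, -85.4]
wrist_force: [0.9, 0.3, 0.6]
opening: 0.0854
```

```bash
python3 -m jog '[[0,0.8,1.75,0,0,0,0],[0,1.7,3.5,0,0,0,0],[0,2.5,5.25,0,0,0,0],[0,3.4,7,0,0,0,0],[0,4.2,8.8,0,0,0,0]]'; python3 -m jog '[[0,0.8,1.75,0,0,0,0],[0,1.7,3.5,0,0,0,0],[0,2.5,5.25,0,0,0,0],[0,3.4,7,0,0,0,0],[0,4.2,8.8,0,0,0,0]]'; python3 -m jog '[[0,0.8,1.75,-1,0,0,0],[0,1.7,3.5,-2,0,0,0],[0,2.5,5.2,-3,0,0,0],[0,3.3,6.6,-4,0,0,0],[0,3.3,6.6,-4,0,0,0]]'
```

```text
time: 2.4
ee_pos: [0.2916, -0.1948, 0.2954]
tcp_rot: [-90.0, -0.0, -85.2]
wrist_force: [1.3, 0.1, 0.3]
opening: 0.0854
time: 2.9
ee_pos: [0.3968, 0.0256, 0.2955]
tcp_rot: [-89.9, -0.0, -85.1]
wrist_force: [0.6, -0.9, 0.5]
opening: 0.0856
time: 3.4
ee_pos: [0.4795, 0.0817, 0.2085]
tcp_rot: [-90.1, 1.9, -81.6]
wrist_force: [-0.8, -0.2, 0.4]
opening: 0.0855
```

```bash
python3 -m jog '[[0,0,0,0,0,0,0]]'; python3 -c "
from h import *;print(bot.get_obs()['q'].round(1))"
```

```text
time: 3.5
ee_pos: [0.4791, 0.0815, 0.208]
tcp_rot: [-90.2, 1.9, -81.6]
wrist_force: [-0.1, 0.0, -0.8]
opening: 0.0852
[  8.4  -3.3   3.1  96.6   1.9 179.9]
```

Joint 6 hit its range limit, so I'm turning the tool half a turn to the equivalent grasp.

```bash
python3 -m jog '[[0,0,0,0,0,0,1.7],[0,0,0,0,0,0,3.4],[0,0,0,0,0,0,5.1],[0,0,0,0,0,0,6.8],[0,0,0,0,0,0,8.5]]' >/dev/null;python3 -m jog '[[0,0,0,0,0,0,1.7],[0,0,0,0,0,0,3.4],[0,0,0,0,0,0,5.1],[0,0,0,0,0,0,6.8],[0,0,0,0,0,0,8.5]]' >/dev/null; python3 -m jog '[[0,0,0,0,0,0,1.7],[0,0,0,0,0,0,3.4],[0,0,0,0,0,0,5.1],[0,0,0,0,0,0,6.8],[0,0,0,0,0,0,8.5]]' >/dev/null;python3 -m jog '[[0,0,0,0,0,0,1.7],[0,0,0,0,0,0,3.4],[0,0,0,0,0,0,5.1],[0,0,0,0,0,0,6.8],[0,0,0,0,0,0,8.5]]'
cat >> h.py <<'E'
def go(pos,rot=None):
    o=bot.get_obs(); C=R.from_euler('xyz',o['tcp_rot'],degrees=True)
    print('t',round(o['time'],2),'pos',o['ee_pos'].round(4),'rot',o['tcp_rot'].round(1),'F',o['wrist_force'].round(1),'open',round(o['opening'],4))
    print('shift',((np.array(pos)-o['ee_pos'])/.025).round(2))
    if rot is not None:
        T=R.from_euler('xyz',rot,degrees=True) if not isinstance(rot,R) else rot
        print('turn',np.degrees((T*C.inv()).as_rotvec()/5).round(2))
E
python3 -c "
from h import *
go([.480,.193,.13],[-90,0,95]);print(bot.get_obs()['q'].round(1))"
```

```text
time: 5.5
ee_pos: [0.4787, 0.0809, 0.2112]
tcp_rot: [-90.1, 1.9, 88.7]
wrist_force: [0.0, -0.4, -0.1]
opening: 0.0854
t 5.5 pos [0.4787 0.0809 0.2112] rot [-90.1   1.9  88.7] F [ 0.  -0.4 -0.1] open 0.0854
shift [ 0.05  4.48 -3.25]
turn [0.38 0.04 1.25]
[10.9 -3.2  3.6 97.  -1.9 12.1]
```

```bash
python3 -m jog '[[0,0,1.5,-0.5,0.4,0,1.2],[0,0,3,-1.5,0.4,0,1.2],[0,0.05,4.5,-3,0.4,0,1.2],[0,0.05,4.5,-4.2,0.4,0,1.2],[0,0.05,4.5,-4.2,0.4,0,1.2]]'
python3 - <<'E'
from h import *
go([.480,.193,.072],[-90,0,95])
o=bot.get_obs();p,d=bot.camera('wrist');cv2.imwrite('pics/w1.png',p[:,:,::-1])
E
```

```text
time: 6.0
ee_pos: [0.4779, 0.1935, 0.1018]
tcp_rot: [-89.8, 0.0, 94.5]
wrist_force: [-0.1, -0.4, 0.3]
opening: 0.0854
t 6.0 pos [0.4779 0.1935 0.1018] rot [-89.8   0.   94.5] F [-0.1 -0.4  0.3] open 0.0854
shift [ 0.09 -0.02 -1.19]
turn [ 0.01 -0.04  0.1 ]
```

View pics/w1.png

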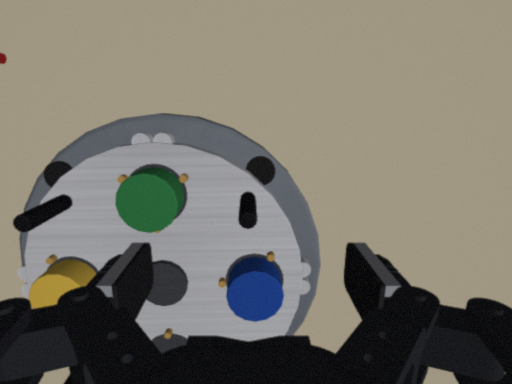

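The post, at column 248, is centred between the fingers (tips at about 125 and 372). Next I descend and pinch it.

```bash
python3 -m jog '[[0,0.09,0,-0.8,0,0,0],[0.3,0.09,0,-1.2,0,0,0],[0.9,0.09,0,-1.2,0,0,0],[0.9,0.09,0,-1.2,0,0,0],[0.9,0.09,0,-1.2,0,0,0]]' 50; python3 -m jog '[[1,0,0,0,0,0,0],[1,0,0,0,0,0,0],[1,0,0,0,0,0,0],[1,0,0,0,0,0,0],[1,0,0,0,0,0,0]]'
python3 - <<'E'
from h import *
o=bot.get_obs();c=np.array([.556,.129]);r0=o['ee_pos'][:2]-c
print(np.hypot(*r0),np.degrees(np.arctan2(*r0[::-1])))
r0=.1*np.array([np.cos(np.radians(140.2)),np.sin(np.radians(140.2))])
for a in range(10,100,10):
    t=np.radians(a);print(a,((np.array([[np.cos(t),-np.sin(t)],[np.sin(t),np.cos(t)]])-np.eye(2))@r0/.025).round(2))
go([0,0,0])
E
```

```text
time: 6.55
ee_pos: [0.483, 0.1937, 0.0762]
tcp_rot: [-90.2, -0.1, 94.4]
wrist_force: [-1.0, 0.1, -0.4]
opening: 0.0284
time: 7.05
ee_pos: [0.4824, 0.1938, 0.0748]
tcp_rot: [-90.1, -0.1, 94.4]
wrist_force: [-0.0, 0.3, -0.4]
opening: 0.0001
0.09803652055848168 138.62096973576587
10 [-0.4  -0.57]
20 [-0.69 -1.21]
30 [-0.87 -1.88]
40 [-0.93 -2.57]
50 [-0.86 -3.27]
60 [-0.68 -3.94]
70 [-0.38 -4.57]
80 [ 0.02 -5.14]
90 [ 0.51 -5.63]
t 7.05 pos [0.4824 0.1938 0.0748] rot [-90.1  -0.1  94.4] F [-0.   0.3 -0.4] open 0.0001
shift [-19.3   -7.75  -2.99]
```

Run:
```python
from h import *
p,d,m=grab('side');a=p[150:290,170:330];a=cv2.resize(a,None,fx=4,fy=4,interpolation=2)
q,dw=bot.camera('wrist');q=cv2.resize(q,(747,560))[:,330:480] if 0 else q
cv2.imwrite('pics/s2.png',a[:,:,::-1]);cv2.imwrite('pics/w2.png',q[:,:,::-1])
```

```text
(no output)
```

View pics/s2.png

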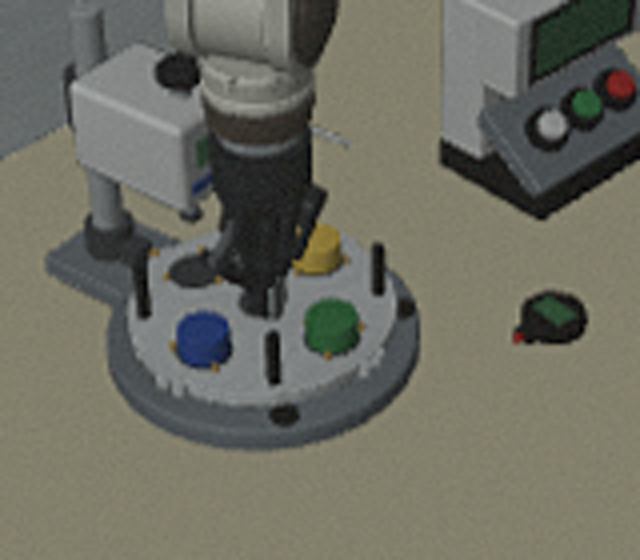

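View pics/w2.png

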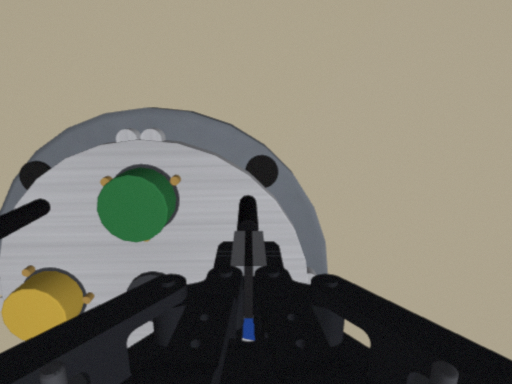

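Run:
```python
from h import *
m=bot.camera_model('side');K=np.array([[m['fx'],0,m['cx']],[0,m['fy'],m['cy']],[0,0,1]])
o=bot.get_obs();P=np.array([o['ee_pos'],[.48,.193,.092],[.48,.193,.042]])
u=cv2.projectPoints(P,m['rvec'],m['tvec'],K,None)[0][:,0];print(u.round(1),((u-[170,150])*4).round())
w=bot.camera_model('wrist');T=np.array(w['tool_from_camera']);Rt=R.from_euler('xyz',o['tcp_rot'],degrees=True).as_matrix()
pc=np.linalg.inv(T)
for x in P:
    t=Rt.T@(x-o['ee_pos']);c=pc[:3,:3]@t+pc[:3,3];print(t.round(4),(w['fx']*c[0]/c[2]+w['cx']).round(),(w['fy']*c[1]/c[2]+w['cy']).round())
```

```text
[[237.3 237.9]
 [237.9 234. ]
 [238.4 245.9]] [[269. 352.]
 [271. 336.]
 [274. 383.]]
[0. 0. 0.] 249.0 222.0
[-0.0006 -0.0172  0.0025] 248.0 229.0
[-0.0006  0.0328  0.0026] 248.0 202.0
```

Run:
```python
from h import *
p,d,m=grab('side')
for r in range(214,248,2):
    print(r,[ (world(m,d,[r,c])[0][0]*1000).round().astype(int).tolist()+[int(p[r,c].mean())] for c in (234,236,238,240)])
p,d=bot.camera('wrist');w=bot.camera_model('wrist');T=np.array(w['tool_from_camera'])
for r in range(195,290,8):
    o=[]
    for c in (240,248,256):
        z=d[r,c];v=T@[(c-w['cx'])/w['fx']*z,(r-w['cy'])/w['fy']*z,z,1];o.append((v[:3]*1000).round().astype(int).tolist())
    print('w',r,o)
```

```text
214 [[475, 209, 184, 38], [471, 205, 184, 38], [465, 202, 185, 26], [472, 187, 172, 34]]
216 [[488, 198, 163, 36], [469, 207, 178, 35], [473, 196, 170, 35], [474, 186, 163, 30]]
218 [[477, 209, 167, 29], [473, 204, 167, 36], [470, 199, 165, 27], [472, 188, 157, 29]]
220 [[473, 213, 165, 31], [472, 205, 160, 27], [471, 198, 157, 28], [474, 187, 148, 48]]
222 [[472, 215, 158, 27], [474, 204, 151, 28], [471, 198, 148, 71], [476, 186, 139, 48]]
224 [[480, 207, 142, 42], [474, 204, 143, 17], [474, 196, 138, 77], [474, 188, 133, 56]]
226 [[480, 208, 134, 34], [477, 202, 132, 23], [469, 201, 136, 84], [475, 187, 124, 55]]
228 [[483, 206, 123, 35], [477, 203, 124, 18], [473, 197, 123, 75], [477, 185, 113, 69]]
230 [[543, 150, 47, 132], [540, 143, 44, 112], [537, 137, 42, 116], [528, 137, 46, 126]]
232 [[537, 156, 45, 128], [533, 151, 44, 140], [485, 187, 93, 84], [522, 142, 45, 128]]
234 [[531, 162, 44, 127], [485, 197, 92, 62], [479, 194, 93, 21], [512, 153, 48, 127]]
236 [[524, 169, 44, 132], [482, 200, 87, 67], [474, 198, 91, 20], [508, 157, 44, 129]]
238 [[514, 179, 47, 127], [484, 198, 
[... 268 characters left out ...]
, [479, 196, 52, 21], [478, 188, 48, 98]]
246 [[486, 207, 47, 129], [482, 202, 47, 142], [477, 198, 46, 84], [472, 194, 47, 125]]
w 195 [[-6, 32, 8], [0, 30, 8], [5, 31, 8]]
w 203 [[-6, 20, 6], [0, 9, 9], [5, 24, 5]]
w 211 [[-5, 2, 6], [0, -5, 9], [4, 3, 6]]
w 219 [[-5, -13, 7], [0, -18, 9], [4, -11, 6]]
w 227 [[-5, -18, 4], [0, -17, 4], [4, -18, 4]]
w 235 [[-4, -47, 12], [0, -47, 12], [3, -47, 12]]
w 243 [[-4, -55, 11], [0, -54, 11], [3, -56, 12]]
w 251 [[-3, -63, 12], [0, -63, 11], [3, -64, 12]]
w 259 [[-3, -69, 11], [0, -69, 11], [3, -70, 12]]
w 267 [[-3, -74, 11], [0, -75, 11], [3, -74, 11]]
w 275 [[-3, -84, 13], [0, -75, 8], [2, -83, 12]]
w 283 [[-3, -87, 12], [0, -75, 4], [2, -87, 12]]
```

The closed fingertips really end about 46 mm short of the reported TCP. Both cameras' depth agree, and the gripper closed on nothing. From here I take the tip as TCP − 46 mm along the tool axis. I'll open, go lower and pinch again.

```bash
python3 -m jog '[[0.3,-0.1,0,0,0,0,0.1],[0.3,-0.1,0,0,0,0,0.1],[0.3,-0.1,0,0,0,0,0.1],[0.3,-0.1,0,0,0,0,0.1],[0.3,-0.1,0,-0.8,0,0,0.1]]' 50; python3 -m jog '[[0.3,0,0,-0.7,0,0,0],[0.3,0,0,-1.2,0,0,0],[1,0,0,-1.2,0,0,0],[1,0,0,-1.2,0,0,0],[1,0,0,-1.2,0,0,0]]'; python3 -m jog '[[1,0,0,0,0,0,0],[1,0,0,0,0,0,0],[1,0,0,0,0,0,0]]'
```

```text
time: 7.75
ee_pos: [0.4815, 0.1944, 0.057]
tcp_rot: [-90.3, -0.1, 94.9]
wrist_force: [0.6, -0.1, 0.2]
opening: 0.0601
time: 8.25
ee_pos: [0.4805, 0.194, 0.0258]
tcp_rot: [-90.2, -0.1, 94.9]
wrist_force: [0.2, -0.4, -0.4]
opening: 0.0162
time: 8.55
ee_pos: [0.4807, 0.1935, 0.026]
tcp_rot: [-90.2, -0.0, 94.9]
wrist_force: [0.1, -5.7, 6.3]
opening: 0.01
```

```bash
python3 -m jog '[[1,-0.4,-0.57,0,0,0,0],[1,-0.69,-1.21,0,0,0,0],[1,-0.87,-1.88,0,0,0,0],[1,-0.93,-2.57,0,0,0,0],[1,-0.86,-3.27,0,0,0,0]]'; python3 -m jog '[[1,0.18,-0.67,0,0,0,0],[1,0.48,-1.3,0,0,0,0],[1,0.88,-1.87,0,0,0,0],[1,1.37,-2.36,0,0,0,0],[1,1.37,-2.36,0,0,0,0]]';python3 -m jog '[[1,0,0,0,0,0,0],[1,0,0,0,0,0,0],[1,0,0,0,0,0,0]]'
```

```text
time: 9.05
ee_pos: [0.4566, 0.1125, 0.0257]
tcp_rot: [-90.0, -0.2, 95.0]
wrist_force: [-13.2, 5.2, 7.9]
opening: 0.0105
time: 9.55
ee_pos: [0.4932, 0.0518, 0.0253]
tcp_rot: [-90.1, -0.0, 94.8]
wrist_force: [-3.1, -4.7, 4.9]
opening: 0.0101
time: 9.85
ee_pos: [0.4926, 0.0523, 0.0253]
tcp_rot: [-90.1, 0.0, 94.9]
wrist_force: [-2.6, -6.6, 2.9]
opening: 0.0103
```

```bash
python3 -m jog '[[0.4,0,0,0,0,0,0],[0.4,0,0,0,0,0,0],[0.4,0,0,0,0,0,0],[0.4,0,0,0,0,0,0],[0.4,0,0,0.6,0,0,0]]'; python3 -m jog '[[0.4,0,0,1,0,0,0],[0.4,0,0,3,0,0,0],[1,-0.5,0,5,0,0,0],[1,-0.5,0,7,0,0,0],[1,-0.5,0,8,0,0,0]]'
python3 - <<'E'
from h import *
p,d,m=grab('side');cv2.imwrite('pics/s3.png',cv2.resize(p[140:290,170:330],None,fx=4,fy=4,interpolation=2)[:,:,::-1])
for l in("puck_blue","puck_green","puck_yellow"):
  for r in bot.regions_of('side',l)[:2]:
    w,z=world(m,d,np.argwhere(r['pixels']));print(l,round(r['conf'],2),np.median(w,0).round(3))
p,d,m=grab('top');rc=np.argwhere(d>0);w,z=world(m,d,rc);g=p[rc[:,0],rc[:,1]].astype(int)
for a in (50,140,230,320):
    c=np.array([.556,.129])+.1*np.array([np.cos(np.radians(a)),np.sin(np.radians(a))])
    s=(g.max(1)<70)&(w[:,2]>.06)&(w[:,2]<.11)&(np.linalg.norm(w[:,:2]-c,axis=1)<.025)
    print(a,s.sum(),w[s].mean(0).round(3) if s.any() else '')
go([.631,.136,.30],[-90,0,95])
E
```

```text
time: 10.35
ee_pos: [0.4915, 0.0531, 0.0386]
tcp_rot: [-89.9, -0.1, 94.9]
wrist_force: [-0.3, 0.0, -0.4]
opening: 0.0514
time: 10.85
ee_pos: [0.4804, 0.0532, 0.2455]
tcp_rot: [-90.4, -0.1, 94.9]
wrist_force: [0.1, 0.1, -0.0]
opening: 0.0079
puck_blue 0.71 [0.478 0.128 0.068]
puck_yellow 0.58 [0.626 0.143 0.068]
puck_yellow 0.58 [0.629 0.166 0.212]
50 18 [0.62  0.205 0.084]
140 0 
230 0 
320 15 [0.632 0.065 0.086]
t 11.1 pos [0.4801 0.0531 0.2398] rot [-90.1  -0.1  94.9] F [-0.6 -0.4 -0.8] open -0.0004
shift [6.04 3.32 2.41]
turn [-0.01  0.02  0.02]
```

View pics/s3.png

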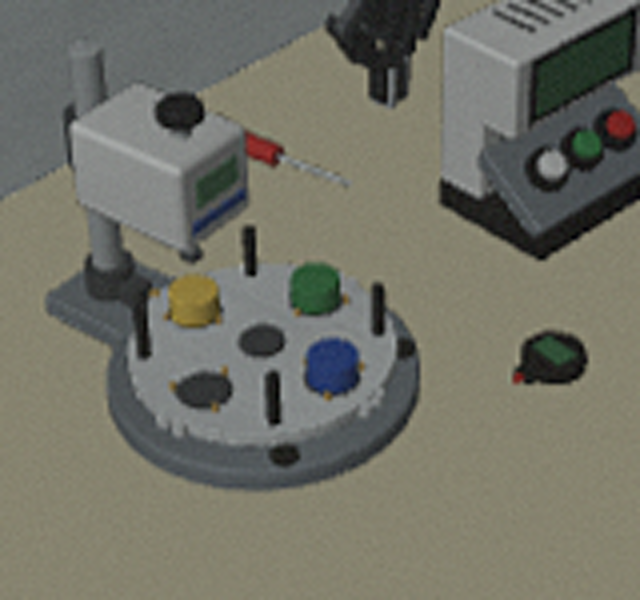

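Yellow sits under the probe and the posts are within about 1 mm of the detent positions. Next I press the knob with the fingers closed.

```bash
python3 -m jog '[[1,0,0,1.4,0,0,0],[1,1.6,0.9,1.4,0,0,0],[1,3.2,1.8,1.4,0,0,0],[1,4.8,2.7,1.4,0,0,0],[1,6.04,3.32,1.4,0,0,0]]';python3 -m jog '[[1,0,0,0,0,0,0],[1,0,0,-0.8,0,0,0],[1,0,0,-1.4,0,0,0],[1,0,0,-1.9,0,0,0],[1,0,0,-2.1,0,0,0]]'; python3 -m jog '[[1,0,0,-0.2,0,0,0],[1,0,0,-0.4,0,0,0],[1,0,0,-0.4,0,0,0]]'
```

```text
time: 11.6
ee_pos: [0.6325, 0.1374, 0.2726]
tcp_rot: [-89.9, -0.1, 94.9]
wrist_force: [0.6, 0.9, -0.5]
opening: -0.0001
time: 12.1
ee_pos: [0.63, 0.1356, 0.2204]
tcp_rot: [-89.9, -0.0, 94.9]
wrist_force: [-1.1, -0.1, 0.2]
opening: -0.0001
time: 12.4
ee_pos: [0.6309, 0.1359, 0.2127]
tcp_rot: [-90.1, -0.1, 94.9]
wrist_force: [0.3, -0.3, -0.1]
opening: 0.0003
```

```bash
python3 -m jog '[[1,0,0,-0.2,0,0,0],[1,0,0,-0.4,0,0,0],[1,0,0,-0.6,0,0,0],[1,0,0,-0.8,0,0,0],[1,0,0,-1,0,0,0]]';python3 -m jog '[[1,0,0,-0.1,0,0,0],[1,0,0,-0.2,0,0,0],[1,0,0,-0.3,0,0,0]]';python3 -m jog '[[1,0,0,-0.1,0,0,0],[1,0,0,-0.1,0,0,0]]';python3 -m jog '[[1,0,0,-0.1,0,0,0],[1,0,0,-0.1,0,0,0]]'
```

```text
time: 12.9
ee_pos: [0.6312, 0.1359, 0.1879]
tcp_rot: [-90.2, -0.1, 94.9]
wrist_force: [-2.7, -1.3, 6.1]
opening: 0.0
time: 13.2
ee_pos: [0.6312, 0.136, 0.1808]
tcp_rot: [-90.2, -0.1, 94.9]
wrist_force: [-3.5, -1.9, 8.1]
opening: -0.0001
time: 13.4
ee_pos: [0.6313, 0.136, 0.18]
tcp_rot: [-90.3, -0.1, 94.9]
wrist_force: [-5.9, -1.7, 15.0]
opening: -0.0
time: 13.6
ee_pos: [0.6315, 0.136, 0.1799]
tcp_rot: [-90.4, -0.1, 94.9]
wrist_force: [-9.4, -2.6, 26.4]
opening: -0.0
```

```bash
python3 -m jog '[[1,0,0,1,0,0,0],[1,0,0,2,0,0,0],[1,-1,-1,4,0,0,0],[1,-2,-2,4,0,0,0],[1,-3,-3,4,0,0,0]]';python3 -m jog '[[1,-1,-1.5,0,0,0,0],[1,-2,-3,0,0,0,0]]'
python3 - <<'E'
from h import *
for n in("top","side"):
    p,d,m=grab(n)
    if n=='side': cv2.imwrite('pics/s4.png',cv2.resize(p[140:290,170:330],None,fx=4,fy=4,interpolation=2)[:,:,::-1])
    f=np.load(n+'0.npz')
    for P,D in((f['p'],f['d']),(p,d)):
        rc=np.argwhere(D>0);w,z=world(m,D,rc);g=P[rc[:,0],rc[:,1]].astype(int)
        k=np.linalg.norm(w[:,:2]-[.631,.136],axis=1)
        for nm,s in(('knob',(g.max(1)<70)&(w[:,2]>.19)&(k<.012)),('head',(g.min(1)>100)&(w[:,2]>.15)&(abs(w[:,0]-.675)<.02)&(abs(w[:,1]-.14)<.03))):
            print(n,nm,s.sum(),np.median(w[s],0).round(4))
E
```

```text
time: 14.1
ee_pos: [0.5562, 0.0604, 0.2769]
tcp_rot: [-90.3, -0.1, 94.9]
wrist_force: [0.2, 0.6, 0.6]
opening: -0.0003
time: 14.3
ee_pos: [0.5054, -0.0148, 0.2747]
tcp_rot: [-90.2, -0.1, 95.0]
wrist_force: [-0.2, -0.1, 0.3]
opening: 0.0
top knob 74 [0.6317 0.1363 0.2555]
top head 363 [0.6754 0.1412 0.2267]
top knob 68 [0.6306 0.1353 0.216 ]
top head 341 [0.6757 0.1403 0.187 ]
side knob 31 [0.6297 0.1361 0.2588]
side head 84 [0.6782 0.1486 0.2296]
side knob 28 [0.6304 0.1371 0.2186]
side head 91 [0.6786 0.1479 0.19  ]
```

View pics/s4.png

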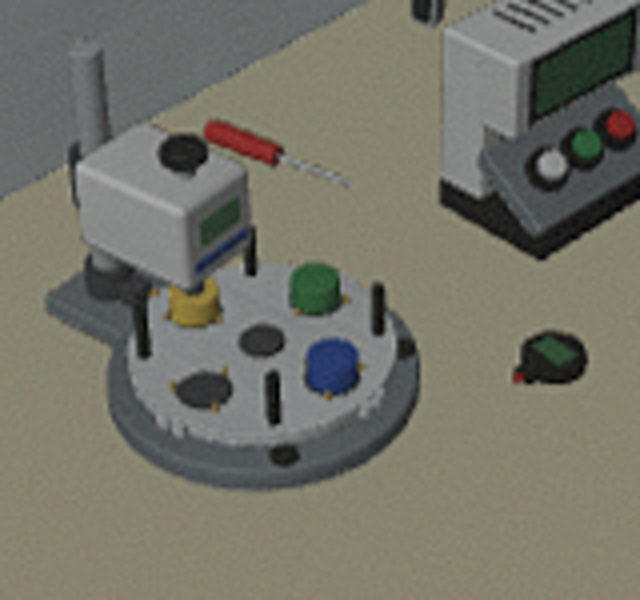

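The head dropped 40 mm and force rose against a hard stop, with the foot on the yellow puck. Next come the keys. First I check clearance to the purple console while leaning.

Run:
```python
from h import *
f=np.load('top0.npz');p,d=f['p'],f['d'];m=bot.camera_model('top');rc=np.argwhere(d>0);w,z=world(m,d,rc);g=p[rc[:,0],rc[:,1]].astype(int)
pur=(g[:,2]>g[:,1]+25)&(g[:,0]>g[:,1]+8)&(w[:,0]<.42)&(w[:,1]<-.1)
for lo,hi in((.02,.1),(.1,.18),(.19,.22)):
  for y in(-.18,-.21,-.24,-.27,-.3,-.34):
    s=pur&(w[:,2]>lo)&(w[:,2]<hi)&(abs(w[:,1]-y)<.015)
    if s.sum()>3: print(lo,y,s.sum(),'x',np.percentile(w[s,0],[1,99]).round(3))
# refine keys from top: colour
for l in("zero_key_top","start_key_top","stop_key_top"): pass
q=[(.508,-.209),(.504,-.258),(.500,-.308)]
for c in q:
    s=(np.linalg.norm(w[:,:2]-c,axis=1)<.018)&(w[:,2]>.06)&(w[:,2]<.1)&(g.max(1)>75)
    A=np.c_[w[s,:2],np.ones(s.sum())];k=np.linalg.lstsq(A,w[s,2],rcond=None)[0]
    print(c,s.sum(),w[s].mean(0).round(4),'slope',k[:2].round(2))
x=np.array([.08,.997,0]);x/=np.linalg.norm(x)
for deg in(30,35):
    a=np.radians(deg);n=np.array([-np.sin(a)*x[1],np.sin(a)*x[0],np.cos(a)]);y=-n;T=R.from_matrix(np.c_[x,y,np.cross(x,y)])
    print(deg,n.round(3),T.as_euler('xyz',degrees=True).round(1));go(np.array([.508,-.209,.083])+.07*n,T)
print(bot.get_obs()['q'].round(1))
```

```text
0.02 -0.18 145 x [0.251 0.367]
0.02 -0.21 16 x [0.247 0.365]
0.02 -0.24 13 x [0.239 0.359]
0.02 -0.27 10 x [0.349 0.354]
0.02 -0.3 13 x [0.228 0.348]
0.02 -0.34 11 x [0.335 0.34 ]
0.1 -0.18 178 x [0.295 0.367]
0.1 -0.21 17 x [0.361 0.365]
0.1 -0.24 18 x [0.354 0.36 ]
0.1 -0.27 13 x [0.349 0.354]
0.1 -0.3 16 x [0.343 0.348]
0.1 -0.34 14 x [0.335 0.34 ]
0.19 -0.18 383 x [0.272 0.365]
0.19 -0.21 437 x [0.269 0.362]
0.19 -0.24 449 x [0.263 0.356]
0.19 -0.27 450 x [0.257 0.351]
0.19 -0.3 435 x [0.252 0.345]
0.19 -0.34 393 x [0.246 0.337]
(0.508, -0.209) 74 [ 0.5077 -0.2093  0.0814] slope [0.46 0.02]
(0.504, -0.258) 58 [ 0.5038 -0.2586  0.0821] slope [ 0.46 -0.12]
(0.5, -0.308) 71 [ 0.4997 -0.3085  0.0816] slope [0.43 0.06]
30 [-0.498  0.04   0.866] [-120.     0.    85.4]
t 14.4 pos [ 0.5042 -0.017   0.2761] rot [-90.2  -0.   94.7] F [-0.1 -0.5  0.6] open -0.0002
shift [-1.25 -7.57 -5.3 ]
turn [ 0.01 -5.96 -1.82]
35 [-0.572  0.046  0.819] [-125.     0.    85.4]
t 14.4 pos [ 0.5042 -0.017   0.2761] rot [-90.2  -0.   94.7] F [-0.1 -0.5  0.6] open -0.0002
shift [-1.45 -7.55 -5.43]
turn [ 0.01 -6.97 -1.8 ]
[ -2.    1.2  15.3 103.9   0.   -6.7]
```

```bash
python3 -m jog '[[1,0,-1.5,-0.2,0,-1.3,-0.5],[1,-0.3,-3,-0.5,0,-2.7,-0.9],[1,-0.6,-4.6,-1,0,-4.1,-1.3],[1,-1,-6.1,-1.5,0,-5.5,-1.7],[1,-1.25,-7.5,-2,0,-5.96,-1.82]]';python3 -m jog '[[1,0,0,0,0,0,0]]'
python3 - <<'E'
from h import *
x=np.array([.08,.997,0]);x/=np.linalg.norm(x);a=np.radians(30);n=np.array([-np.sin(a)*x[1],np.sin(a)*x[0],np.cos(a)]);T=R.from_matrix(np.c_[x,-n,np.cross(x,-n)])
K=np.array([.508,-.209,.082])
go(K+.045*n,T);go(K+.0*n,T)
print('cam at press',(K-.04*n+T.apply(np.array(bot.camera_model('wrist')['tool_from_camera'])[:3,3])).round(3),np.array(bot.camera_model('wrist')['tool_from_camera'])[:3,3].round(3), bot.get_obs()['q'].round(1))
p,d,m=grab('side');cv2.imwrite('pics/s5.png',cv2.resize(p[60:260,230:430],None,fx=3,fy=3,interpolation=2)[:,:,::-1])
E
```

```text
time: 14.9
ee_pos: [0.4732, -0.202, 0.2242]
tcp_rot: [-120.2, 0.1, 85.5]
wrist_force: [0.3, -0.4, -0.3]
opening: 0.0003
time: 15.0
ee_pos: [0.4726, -0.2043, 0.2226]
tcp_rot: [-119.9, 0.1, 85.3]
wrist_force: [0.7, 0.1, -0.1]
opening: -0.0003
t 15.0 pos [ 0.4726 -0.2043  0.2226] rot [-1.199e+02  1.000e-01  8.530e+01] F [ 0.7  0.1 -0.1] open -0.0003
shift [ 0.52 -0.12 -4.06]
turn [ 0.01 -0.03  0.03]
t 15.0 pos [ 0.4726 -0.2043  0.2226] rot [-1.199e+02  1.000e-01  8.530e+01] F [ 0.7  0.1 -0.1] open -0.0003
shift [ 1.42 -0.19 -5.62]
turn [ 0.01 -0.03  0.03]
cam at press [ 0.38  -0.199  0.169] [-0.    -0.18   0.067] [-31.4 -29.8 -22.2  70.4  12.9 -23.5]
```

View pics/s5.png

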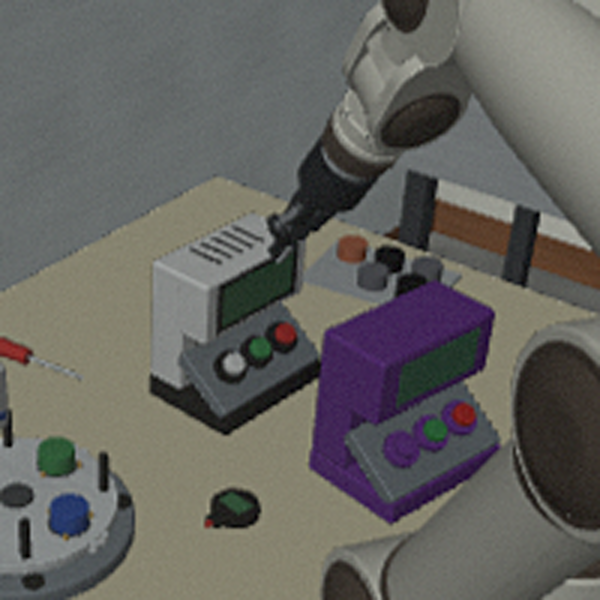

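```bash
python3 -m jog '[[1,0,-0.1,-1.8,0,0,0],[1,0.3,-0.12,-3.4,0,0,0],[1,0.52,-0.12,-4.06,0,0,0],[1,0.52,-0.12,-4.06,0,0,0]]';python3 -m jog '[[1,0.3,0,-0.5,0,0,0],[1,0.6,0,-1,0,0,0],[1,0.9,-0.07,-1.56,0,0,0],[1,0.9,-0.07,-1.56,0,0,0]]'; python3 -m jog '[[1,0.3,0,-0.5,0,0,0],[1,0.5,-0.05,-0.87,0,0,0],[1,0.5,-0.05,-0.87,0,0,0]]';python3 - <<'E'
from h import *
x=np.array([.08,.997,0]);x/=np.linalg.norm(x);a=np.radians(30);n=np.array([-np.sin(a)*x[1],np.sin(a)*x[0],np.cos(a)]);T=R.from_matrix(np.c_[x,-n,np.cross(x,-n)])
K=np.array([.508,-.209,.082]);go(K-.035*n,T)
m=bot.camera_model('wrist');M=np.array(m['tool_from_camera']);o=bot.get_obs();W=R.from_euler('xyz',o['tcp_rot'],degrees=True)
p,d=bot.camera('wrist');cv2.imwrite('pics/w6.png',p[:,:,::-1])
for t,l in((0,''),(.035,''),(.045,'')):
    c=np.linalg.inv(M)@[0,-t,0,1];print('tool axis',t,(m['fx']*c[0]/c[2]+m['cx']).round(),(m['fy']*c[1]/c[2]+m['cy']).round())
for i,k in enumerate([(.5077,-.2093,.0814),(.5038,-.2586,.0821)]):
    c=np.linalg.inv(M)@np.r_[W.inv().apply(np.array(k)-o['ee_pos']),1];print('key',(m['fx']*c[0]/c[2]+m['cx']).round(),(m['fy']*c[1]/c[2]+m['cy']).round())
E
```

```text
time: 15.45
ee_pos: [0.488, -0.2026, 0.1205]
tcp_rot: [-119.6, -0.1, 85.7]
wrist_force: [0.2, -0.3, 0.6]
opening: 0.0001
time: 15.85
ee_pos: [0.5113, -0.2053, 0.0843]
tcp_rot: [-119.8, 0.0, 85.7]
wrist_force: [-0.1, -0.6, -0.7]
opening: 0.0001
time: 16.15
ee_pos: [0.5232, -0.207, 0.0623]
tcp_rot: [-119.8, 0.0, 85.6]
wrist_force: [-0.6, -0.5, -0.1]
opening: -0.0006
t 16.15 pos [ 0.5232 -0.207   0.0623] rot [-119.8    0.    85.6] F [-0.6 -0.5 -0.1] open -0.0006
shift [ 0.09 -0.13 -0.42]
turn [ 0.01 -0.04 -0.05]
tool axis 0 249.0 221.0
tool axis 0.035 249.0 246.0
tool axis 0.045 249.0 256.0
key 242.0 231.0
key 146.0 232.0
```

View pics/w6.png

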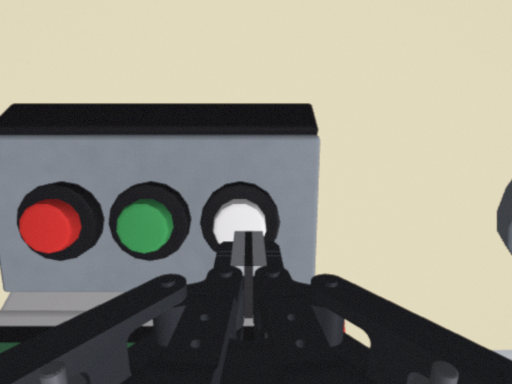

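The wrist view shows white at (240,227), about 4 mm to the right of the finger axis (column 249), with green at 146 and red at 50. I'll correct sideways and step down along the key's axis while reading force.

```bash
python3 -m jog '[[1,0.09,-0.18,-0.2,0,0,0],[1,0.09,-0.18,-0.35,0,0,0],[1,0.09,-0.18,-0.35,0,0,0]]';python3 -m jog '[[1,0.05,0,-0.09,0,0,0],[1,0.05,0,-0.09,0,0,0]]';python3 -m jog '[[1,0.05,0,-0.09,0,0,0],[1,0.05,0,-0.09,0,0,0]]';python3 -m jog '[[1,0.05,0,-0.09,0,0,0],[1,0.05,0,-0.09,0,0,0]]'
```

```text
time: 16.5
ee_pos: [0.5249, -0.212, 0.0533]
tcp_rot: [-119.8, 0.1, 85.6]
wrist_force: [-0.2, 0.5, -0.2]
opening: 0.0003
time: 16.7
ee_pos: [0.5266, -0.2121, 0.0517]
tcp_rot: [-119.9, 0.1, 85.6]
wrist_force: [-0.8, -0.3, 1.4]
opening: -0.0003
time: 16.9
ee_pos: [0.528, -0.2122, 0.0497]
tcp_rot: [-119.9, 0.1, 85.6]
wrist_force: [-1.8, -1.5, 3.5]
opening: -0.0001
time: 17.1
ee_pos: [0.5294, -0.2123, 0.0477]
tcp_rot: [-119.9, 0.1, 85.6]
wrist_force: [-3.9, -1.4, 5.2]
opening: 0.0
```

```bash
python3 -m jog '[[1,0.05,0,-0.09,0,0,0],[1,0.05,0,-0.09,0,0,0]]';python3 -m jog '[[1,0.05,0,-0.09,0,0,0],[1,0.05,0,-0.09,0,0,0]]'
```

```text
time: 17.3
ee_pos: [0.5301, -0.2125, 0.0472]
tcp_rot: [-119.9, 0.1, 85.5]
wrist_force: [-26.3, 3.4, 24.2]
opening: 0.0001
time: 17.5
ee_pos: [0.5307, -0.2126, 0.0467]
tcp_rot: [-119.9, 0.1, 85.5]
wrist_force: [-51.3, 8.9, 47.2]
opening: 0.0001
```

Soft spring, then a hard stop: the white key is fully down. I retract and move to green.

```bash
python3 -m jog '[[1,-0.15,0.01,0.26,0,0,0],[1,-0.5,0.04,0.87,0,0,0],[1,-0.5,0.04,0.87,0,0,0]]'; python3 -m jog '[[1,-0.16,-1,0,0,0,0],[1,-0.16,-1.96,0.03,0,0,0],[1,-0.16,-1.96,0.03,0,0,0]]'
python3 - <<'E'
from h import *
bot_p,d=bot.camera('wrist');a=bot_p[150:300,0:340];cv2.imwrite('pics/w7.png',cv2.resize(a,None,fx=2,fy=2)[:,:,::-1])
o=bot.get_obs();print(o['ee_pos'].round(4),o['tcp_rot'].round(1),o['wrist_force'].round(1))
E
```

```text
time: 17.8
ee_pos: [0.5195, -0.2112, 0.0662]
tcp_rot: [-120.0, 0.1, 85.6]
wrist_force: [0.4, 1.0, 0.9]
opening: 0.0002
time: 18.1
ee_pos: [0.515, -0.2617, 0.0641]
tcp_rot: [-119.8, 0.1, 85.5]
wrist_force: [0.1, -0.4, -0.4]
opening: -0.0002
[ 0.5148 -0.2606  0.0638] [-119.8    0.    85.5] [-0.6 -1.1  0.3]
```

View pics/w7.png

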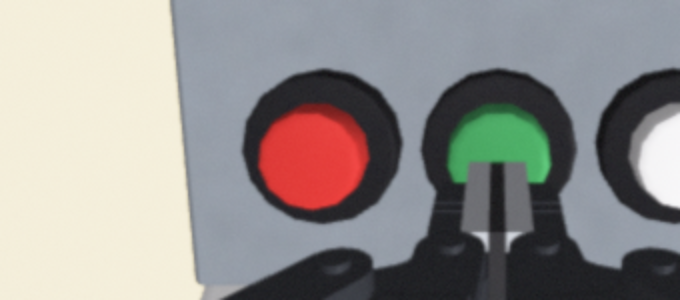

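The fingers are centred on green, and red and white are clear.

```bash
python3 -m jog '[[1,0.12,0,-0.21,0,0,0],[1,0.25,-0.02,-0.43,0,0,0],[1,0.25,-0.02,-0.43,0,0,0]]'; python3 -m jog '[[1,0.05,0,-0.09,0,0,0],[1,0.1,0,-0.18,0,0,0]]'; python3 -m jog '[[1,0.05,0,-0.09,0,0,0],[1,0.05,0,-0.09,0,0,0]]'; python3 -m jog '[[1,0.04,0,-0.06,0,0,0],[1,0.04,0,-0.06,0,0,0]]'
```

```text
time: 18.45
ee_pos: [0.5212, -0.2594, 0.0527]
tcp_rot: [-119.8, 0.0, 85.7]
wrist_force: [-0.9, -1.1, -0.2]
opening: -0.0001
time: 18.65
ee_pos: [0.5239, -0.26, 0.0498]
tcp_rot: [-119.9, 0.1, 85.6]
wrist_force: [-2.3, 1.1, 3.1]
opening: 0.0002
time: 18.85
ee_pos: [0.5254, -0.2601, 0.0478]
tcp_rot: [-119.9, 0.0, 85.6]
wrist_force: [-1.7, 4.3, 4.3]
opening: 0.0003
time: 19.05
ee_pos: [0.5259, -0.2603, 0.0473]
tcp_rot: [-119.9, 0.1, 85.6]
wrist_force: [-14.2, 7.8, 14.0]
opening: 0.0002
```

```bash
python3 -m jog '[[1,-0.2,0.02,0.35,0,0,0],[1,-0.8,0.06,1.4,0,0,0],[1,-1.3,0.1,2.8,0,0,0],[1,-1.5,0.1,4.5,0,0,0],[1,-1.5,0.1,6.2,0,0,0]]'; python3 -m jog '[[1,0,0,1.5,0,0,0],[1,0,0,2,0,0,0],[1,0,0,2,0,0,0],[1,0,0,2,0,0,0]]'
python3 - <<'E'
from h import *
f0={n:np.load(n+'0.npz') for n in('top','side')}
for n in('side','top'):
    p,d,m=grab(n)
    if n=='side': cv2.imwrite('pics/s8.png',cv2.resize(p[140:290,170:400],None,fx=3.4,fy=3.4,interpolation=2)[:,:,::-1])
    for l in("puck_yellow","puck_blue","puck_green","beaker","stopwatch","screwdriver"):
        for r in bot.regions_of(n,l)[:1]:
            w,z=world(m,d,np.argwhere(r['pixels']));print(n,l,round(r['conf'],2),np.median(w[z>0],0).round(3))
    rc=np.argwhere(d>0);w,z=world(m,d,rc);g=p[rc[:,0],rc[:,1]].astype(int)
    s=(g.max(1)<70)&(w[:,2]>.19)&(np.linalg.norm(w[:,:2]-[.631,.136],axis=1)<.012);print('knob',s.sum(),np.median(w[s],0).round(4))
    w0,_=world(m,f0[n]['d'],rc);ok=f0[n]['d'][rc[:,0],rc[:,1]]>0
    for k in[(.5077,-.2093),(.5038,-.2586),(.4997,-.3085)]:
        s=ok&(np.linalg.norm(w[:,:2]-k,axis=1)<.009)&(abs(w[:,2]-.082)<.02);print('key dz mm',s.sum(),(1000*np.median(w[s,2]-w0[s,2])).round(1))
o=bot.get_obs();print(o['time'],o['wrist_force'].round(1))
E
```

```text
time: 19.55
ee_pos: [0.4875, -0.2581, 0.2026]
tcp_rot: [-119.9, 0.1, 85.5]
wrist_force: [1.6, -1.2, -0.2]
opening: -0.0001
time: 19.95
ee_pos: [0.4881, -0.2579, 0.2494]
tcp_rot: [-119.8, 0.0, 85.6]
wrist_force: [0.1, 0.1, -0.2]
opening: -0.0002
side puck_yellow 0.54 [0.623 0.146 0.066]
side puck_blue 0.59 [0.479 0.128 0.067]
side puck_green 0.6 [0.559 0.063 0.069]
side beaker 0.98 [0.294 0.423 0.061]
side stopwatch 0.7 [ 0.382 -0.045  0.018]
knob 28 [0.6298 0.1364 0.2192]
key dz mm 18 -0.8
key dz mm 17 -1.2
key dz mm 23 -0.1
top puck_blue 0.51 [0.482 0.122 0.067]
top puck_green 0.44 [0.564 0.054 0.067]
top beaker 0.77 [0.289 0.436 0.047]
top stopwatch 0.7 [ 0.545 -0.249  0.198]
top screwdriver 0.7 [ 0.824 -0.112  0.023]
knob 67 [0.6306 0.1354 0.216 ]
key dz mm 28 0.3
key dz mm 32 0.2
key dz mm 30 -1.4
20.65 [-0.4  0.7 -0.5]
```

View pics/s8.png

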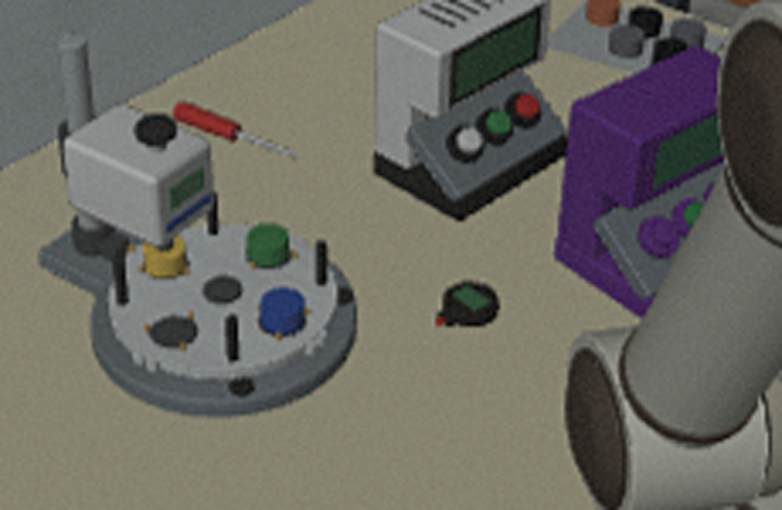

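The final view shows yellow under the lowered head, green and blue in their nests, all keys up and nothing touched.

```bash
python3 -c "
from workcell import bot
print(bot.job_done())"
```

```text
the job is handed in; nothing more can be done
None
```

All the steps are done and the job was handed in at about 20.7 s of the 72 s; no verdict is reported.

**What I did**
- **Turntable:** I pinched the front-left post and turned the table +90°. It settled in its detent with yellow under the probe; the two posts still visible were within about 1 mm of their detent positions.
- **Head:** I pushed it down by the knob until it stopped moving and the force rose to about 26 N. The cameras measured 40 mm of travel.
- **Keys:** I pressed white, let it come back, then pressed green and let it come back. Both felt like a soft spring and then a hard stop.

**Last checks**
- **Keys:** All three tops are within about 1.4 mm of their starting heights, which is camera noise. Red was never touched.
- **Pucks and head:** The pucks are in their nests and the head has stayed down.
- **Bystanders:** The beaker and screwdriver have not moved. The side camera shows the stopwatch in place.
- **Robot:** It is clear of everything, with no force at the wrist.

**What disagreed or went wrong**
- **Fingertips:** They end about 40 mm short of the reported TCP. My first pinch closed on nothing because of this; I allowed for it afterwards.
- **White key force:** It briefly reached about 70 N after bottoming, below the 120 N limit.
- **Head position:** I could not read it directly. That it is at the stop rests on the force rise and the 40 mm of travel, which would put the start at about 5 mm.
- **Stopwatch and yellow in the top view:** The network put the stopwatch on the console, a false hit. It did not report yellow there because the head hides it.

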